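Sign three players in on the quiz buzzers

TASK

Sign in the players for the quiz game on the shop's demonstration table: with the fingertips, lightly press the cap of the red buzzer all the way down, then the yellow one, then the blue one; each cap stays down by itself. Leave the green buzzer up, because nobody plays green. Do not lift the buzzers or push them about, and leave the other game pieces where they stand.

Things in the scene. Friction and masses are not known exactly. Their poses are not given: they have to be found in the camera images.
- red_buzzer: red quiz buzzer: loose round white housing, 64 mm wide, 40 mm tall, 0.2 to 0.35 kg, with a red cap on top. Origin: centre of its underside; z up.
- red_top (a point): centre of the flat top of the red cap. The cap is 48 mm wide (flat part 42 mm); fully up its top stands 62 mm above the table (22 mm proud of the housing), fully down 50 mm. This point moves with the cap.
- red_cap (a joint): how far the red cap is pressed, in m: 0 fully up, 0.012 against its stop. It starts up (0 to 0.002). It slides down under a steady push of about 3 N, and stays where it is left. The stop is a rubber cushion: pushed on past it, the cap gives about 1 mm more for each 3 N and springs back that little; more than 25 N is too hard.
- yellow_buzzer: yellow quiz buzzer: loose round white housing, 64 mm wide, 40 mm tall, 0.2 to 0.35 kg, with a yellow cap on top. Origin: centre of its underside; z up.
- yellow_top (a point): centre of the flat top of the yellow cap. The cap is 48 mm wide (flat part 42 mm); fully up its top stands 62 mm above the table (22 mm proud of the housing), fully down 50 mm. This point moves with the cap.
- yellow_cap (a joint): how far the yellow cap is pressed, in m: 0 fully up, 0.012 against its stop. It starts up (0 to 0.002). It slides down under a steady push of about 3 N, and stays where it is left. The stop is a rubber cushion: pushed on past it, the cap gives about 1 mm more for each 3 N and springs back that little; more than 25 N is too hard.
- blue_buzzer: blue quiz buzzer: loose round white housing, 64 mm wide, 40 mm tall, 0.2 to 0.35 kg, with a blue cap on top. Origin: centre of its underside; z up.
- blue_top (a point): centre of the flat top of the blue cap. The cap is 48 mm wide (flat part 42 mm); fully up its top stands 62 mm above the table (22 mm proud of the housing), fully down 50 mm. This point moves with the cap.
- blue_cap (a joint): how far the blue cap is pressed, in m: 0 fully up, 0.012 against its stop. It starts up (0 to 0.002). It slides down under a steady push of about 3 N, and stays where it is left. The stop is a rubber cushion: pushed on past it, the cap gives about 1 mm more for each 3 N and springs back that little; more than 25 N is too hard.
- green_buzzer: green quiz buzzer: loose round white housing, 64 mm wide, 40 mm tall, 0.2 to 0.35 kg, with a green cap on top. Origin: centre of its underside; z up.
- green_top (a point): centre of the flat top of the green cap. The cap is 48 mm wide (flat part 42 mm); fully up its top stands 62 mm above the table (22 mm proud of the housing), fully down 50 mm. This point moves with the cap.
- green_cap (a joint): how far the green cap is pressed, in m: 0 fully up, 0.012 against its stop. It starts up (0 to 0.002). It slides down under a steady push of about 3 N, and stays where it is left. The stop is a rubber cushion: pushed on past it, the cap gives about 1 mm more for each 3 N and springs back that little; more than 25 N is too hard.
- pawn_wood: pale wooden pawn, 24 mm wide, 54 mm tall, loose; to be left alone. Origin: centre of its underside.
- pawn_dark: dark wooden pawn, 24 mm wide, 54 mm tall, loose; to be left alone. Origin: centre of its underside.
- die: white die, 20 mm cube, loose; to be left alone. Origin: centre of its underside.
- dice_cup: orange open dice cup, 72 mm wide, 85 mm tall, loose; to be left alone. Origin: centre of its underside.
- card_pack: black pack of cards lying flat, 65 x 95 x 30 mm, loose; to be left alone. Origin: centre of its underside.
- game_tin: round white and steel tin, 60 mm wide, 75 mm tall, loose; to be left alone. Origin: centre of its underside.
- hub: black quiz hub, a flat box 90 x 180 x 33 mm, fixed to the table beyond the buzzers; not used. (Piles of boxed games up to 180 mm tall stand farther out, over 60 mm clear of the buzzers, at the left, right and far edges of the table.) Origin: centre of its underside.
There are look-alikes about, which are no part of the job. Leave any purple look-alike of the yellow_buzzer alone.

How it is judged:
By the outcome, as a careful person would: the job done as asked, in the order asked, and still so for the second after the job is handed in, with the robot touching nothing.
It also fails if it takes over 43 s, if anything falls off the work surface, if the arm or the gripper's body presses on something with over 40 N, if the wrist force passes 120 N, or if a joint passes its speed limit or range.

ROBOT

A 6-joint arm with a two-finger parallel gripper is mounted at the origin on the work surface. World frame = base frame: x ahead of the robot, y to its left, z up, the work surface at z = 0. Lengths are in mm, angles in degrees, forces in N, time in s.
With the tool pointing down it reaches from about 300 to 850 mm from the base axis. Payload 4.2 kg.
Tool frame: the origin (TCP) lies midway between the tips of the shut fingers; the grasp point (between the pads) lies 19 mm behind it; z points along the fingers, y is the line along which they close (so a half turn about z gives the same grasp; the last joint's range is limited). The gripper opens to 91 mm and grips with 3 to 60 N. Pads are 32 mm wide; open, the fingers measure 118 mm over their backs; the gripper's body (76 mm by 178 mm) begins 60 mm behind the grasp point.
Start: joints at [-77.063, 18.312, 89.639, -0, 72.044, -1.146], TCP at [139.918, -557.733, 213.976] pointing down, gripper open.
Joint ranges: [-177.97, 177.97], [-48.28, 115.42], [12.27, 149.76], [-77.06, 257.06], [2.81, 150.46], [-146.56, 146.56]. Speed limits (degrees/s): [147.25, 147.25, 180, 180, 180, 180].

INTERFACE

Orientations are given as [roll, pitch, yaw] about the fixed x, y, z axes, in that order (R = Rz(yaw) Ry(pitch) Rx(roll)).
In Python, from workcell import state, grab_frame, camera_model, workorder gives the robot as it stands.
- The arm moves only by the tool carry_out, never from a script. Its argument "commands" is a list of rows, each a list of 7 numbers: the turn, a rotation vector about the tool's x, y, z in degrees, then the shift along the tool's x, y, z in mm, then the opening, from -1 (shut) to 1 (fully open). In form: [[ax, ay, az, dx, dy, dz, hand], ...]. A call has 1 to 20 rows; each row is the pose to reach, as a shift and turn from the pose commanded when the call began, along the tool's axes at that moment; what a row does not reach only later rows make up. A row lasts 1/10 s, in which the tool goes at most 50 mm and 8.59 degrees, less where a joint would pass 70% of its speed; a pose out of reach is approached as far as the arm can. A call with a gripper value outside its range is refused whole. The fingers move at their own pace and stop on an object; "force" is the grip in N (left out, the last holds). Time passes only in rows, so rows that repeat a pose let the fingers close. It gives the time, the measured TCP pose, the force, the opening and the grip force at its end, in the units of the state.
- state(): the state, without advancing time (a new reading comes with each control period).
- grab_frame(name): name is "scene" or "top"; returns the picture (384x512x3 uint8, red, green, blue); there is no depth.
- camera_model(name): a dict with "fx", "fy", "cx", "cy" (pixels), "origin" and "rotation" of the camera in the world. Camera axes: x right, y up, looking along -z (the intrinsics and any distortion apply to the point x, -y, -z); pixel columns grow to the right and rows downward; lengths in mm; the calibration is good to about 2 mm. A picture is of the moment at which its call begins. camera_model takes no time and is no camera call.
- workorder.job_done(): hands the job in; it is judged then, once.
The state is a dict: "time_s": time; "qpos": joint angles; "qvel": joint speeds; "effort": joint torques, N m; "ee_pos": TCP position; "ee_rot": TCP orientation; "force": force on the tool from outside, world axes, zero at the start; "torque": the same for the moment, N m; "gripper_width": finger opening in mm; "gripper_force": force on a finger pad.
Only numpy, scipy, OpenCV 4.12 (cv2) and the standard library are available. Lean on these libraries where they do the work, as an engineer would, in place of code of your own. Each camera call takes 0.05 s, during which the arm holds its last target. There are 200 camera calls.

## Working session

There is one attempt and no reset: what is moved stays moved. The work goes in short steps, Python scripts to look and compute and a tool call to move; the robot and the scene stay as the last step left them, time stands still between calls to the robot, and variables do not carry over. Pictures are saved under pics/ and viewed, at most 10 in all, crops included, and the job is handed in when it is done.

Besides the shell and the picture viewer there is one more tool, called after ">>>" by a JSON object that holds its "fn" and its "kwargs", one argument or row to a line. carry_out: Moves the arm, as the interface text tells. Its arguments: {"type":"object","properties":{"commands":{"type":"array"},"force":{"type":"number"}},"required":["commands"]}

```bash
mkdir -p pics; python3 - <<'E'
from workcell import *
import cv2
for n in("scene","top"):
    f=grab_frame(n); cv2.imwrite(f"pics/{n}0.png",cv2.resize(f[:,:,::-1],(800,600),interpolation=cv2.INTER_CUBIC)); cv2.imwrite(f"raw_{n}.png",f[:,:,::-1]);print(camera_model(n))
s=state();print(s)
E
```

```text
{'fx': 385.72449407587106, 'fy': 385.72449407587106, 'cx': 258.04902160445766, 'cy': 191.97906066471873, 'origin': array([1053.24855994, -381.69212425,  534.2478129 ]), 'rotation': array([53.85330328, -0.78708513, 48.71301251])}
{'fx': 368.9127358006825, 'fy': 368.9127358006825, 'cx': 255.4461222451407, 'cy': 191.12723942968418, 'origin': array([428.12271805,  56.36055995, 965.71387528]), 'rotation': array([  8.35095804,  -0.29658298, -90.92579204])}
{'time_s': 0.1, 'qpos': array([-7.70627186e+01,  1.83477162e+01,  8.96992746e+01, -4.45196587e-04,
        7.20431925e+01, -1.14563531e+00]), 'qvel': array([ 1.57820490e-04, -8.37895963e-02, -2.37941315e-01,  8.31877787e-02,
        5.18984672e-02, -7.60686306e-02]), 'effort': array([-3.33795570e-04, -4.13333380e+01, -2.32509488e+01,  7.28017744e-02,
        4.22045798e-02, -5.31316141e-05]), 'ee_pos': array([ 139.81335984, -557.28232529,  213.20793175]), 'ee_rot': array([-1.79909826e+02, -1.37989612e-03,  1.40830532e+01]), 'force': array([-0.12429199,  0.28608838, -0.15655997]), 'torque': array([-0.01016187, -0.0055186 ,  0.00258688]), 'gripper_force': 0.0, 'gripper_width': 91.49348201904378}
```

View pics/top0.png

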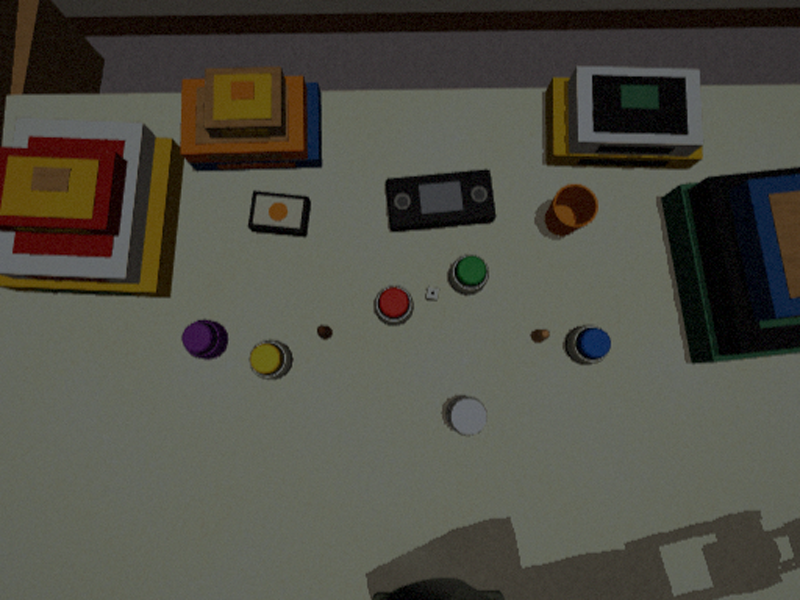

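View pics/scene0.png

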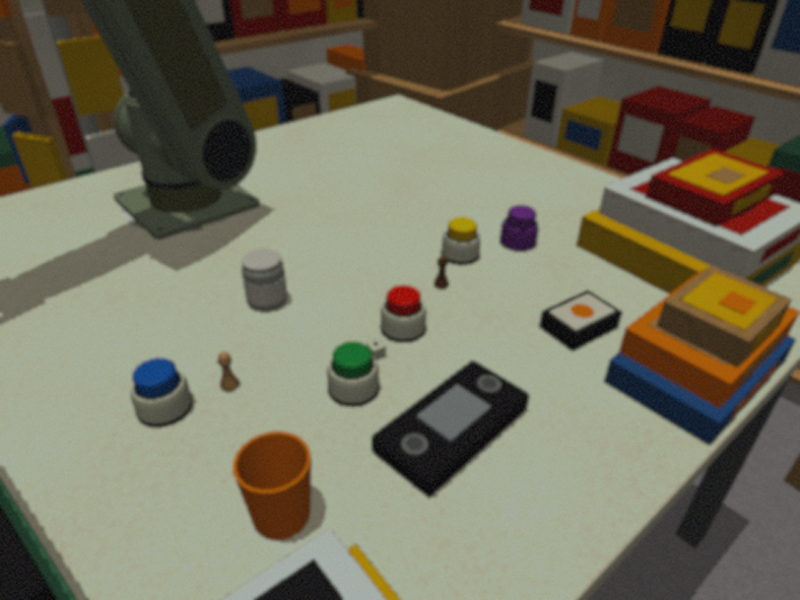

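The top view (800 px wide) shows red at about (394,303), yellow (267,358), blue (592,343) and green (470,272), with the purple look-alike at (205,338). The scene view shows the same layout: red (404,300), yellow (462,230), blue (156,376), green (352,360).

```bash
cat >h.py <<'E'
import numpy as np,cv2
from scipy.spatial.transform import Rotation as R
from workcell import camera_model
def ray(n,u,v):
    c=camera_model(n);r=R.from_euler('xyz',c['rotation'],degrees=True)
    return c['origin'],r.apply([(u-c['cx'])/c['fx'],-(v-c['cy'])/c['fy'],-1])
def onz(n,u,v,z):
    o,d=ray(n,u,v);return o+d*(z-o[2])/d[2]
def tri(p,q):
    o,d=ray("top",*p);o2,d2=ray("scene",*q)
    s=np.linalg.lstsq(np.c_[d,-d2],o2-o,rcond=None)[0]
    a,b=o+d*s[0],o2+d2*s[1];return (a+b)/2,np.linalg.norm(a-b)
E
python3 - <<'E'
from h import *
k=0.64
seeds={'red':((394,303),(404,300)),'yellow':((267,358),(462,228)),'blue':((592,343),(156,376)),'green':((470,272),(352,360))}
tiles=[]
for c,ps in seeds.items():
    cs=[]
    for n,p in zip(("top","scene"),ps):
        im=cv2.imread(f"raw_{n}.png");u,v=[int(a*k) for a in p]
        hsv=cv2.cvtColor(cv2.GaussianBlur(im,(3,3),0),cv2.COLOR_BGR2HSV)
        m=np.zeros(im.shape[:2],np.uint8);m[v-22:v+23,u-22:u+23]=(hsv[v-22:v+23,u-22:u+23,1]>120)
        h0=int(hsv[v,u,0]);dh=np.abs((hsv[:,:,0].astype(int)-h0+90)%180-90);m[dh>12]=0
        _,l,st,ce=cv2.connectedComponentsWithStats(m);i=l[v,u];cs.append(ce[i]);print(c,n,ce[i],st[i])
        t=cv2.resize(im[v-22:v+22,u-22:u+22],(200,200),interpolation=cv2.INTER_CUBIC);t=cv2.convertScaleAbs(t,alpha=1.4)
        cv2.circle(t,tuple(int((ce[i][j]-(u,v)[j]+22.5)*200/44) for j in(0,1)),2,(255,255,255),-1);tiles.append(t)
    print(onz("top",*cs[0],60).round(1),tri(*cs))
cv2.imwrite("pics/t.png",np.vstack([np.hstack(tiles[0::2]),np.hstack(tiles[1::2])]))
for n,p,z in(('tin',(468,416),75),('dark',(324,331),40),('wood',(541,336),40),('cup',(575,205),85),('die',(432,293),20),('purple',(202,334),62)):print(n,onz("top",p[0]*k,p[1]*k,z).round())
E
```

```text
red top [251.46127946 193.22558923] [242 184  20  20 297]
red scene [257.89212828 191.9212828 ] [248 183  21  19 343]
[555.9  59.5  60. ] (array([557.99094676,  60.30423253,  49.44154414]), np.float64(1.988664452788023))
yellow top [170.05182927 229.18902439] [160 220  21  20 328]
yellow scene [295.42477876 146.09734513] [287 139  18  15 226]
[470.3 259.5  60. ] (array([471.64706907, 262.77406791,  50.20699366]), np.float64(2.748907049834737))
blue top [379.55271565 219.25559105] [369 210  21  20 313]
blue scene [ 99.10097087 241.55145631] [ 86 230  28  24 515]
[ 486.4 -254.4   60. ] (array([ 487.39367051, -257.27060971,   49.49437889]), np.float64(1.5299677289529279))
green top [300.93772894 172.98168498] [292 164  19  19 273]
green scene [225.05623472 229.86797066] [214 220  23  21 409]
[605.1 -65.   60. ] (array([607.95276069, -65.67540462,  48.47364932]), np.float64(2.0906846398973116))
tin [377. -52.  75.]
dark [513. 171.  40.]
wood [ 500. -178.   40.]
cup [ 703. -231.   85.]
die [575.  -6.  20.]
purple [509. 359.  62.]
```

View pics/t.png

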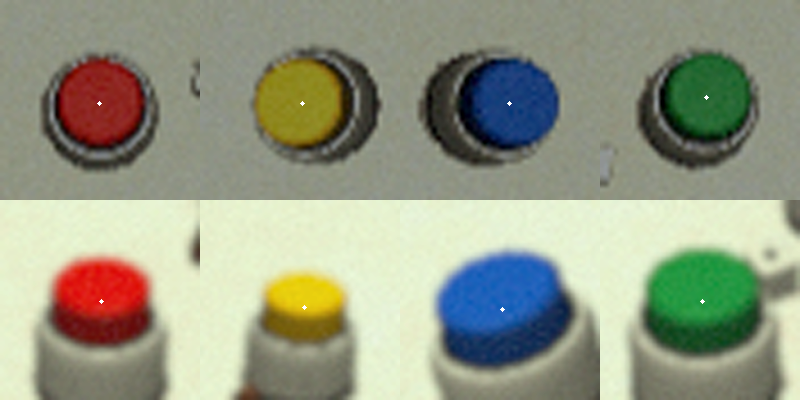

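Centres found: red (556, 59), yellow (470, 259), blue (486, -254). Their heights and sizes match what was given. I'll shut the fingers, move above red, and turn the tool to yaw 90 so the long side of the gripper body stays clear of the side piles.

>>> {"fn": "carry_out", "kwargs": {
  "commands": [
    [0,0,-8,35,-31,4,-1],
    [0,0,-15,70,-63,8,-1],
    [0,0,-22,105,-94,12,-1],
    [0,0,-29,140,-126,16,-1],
    [0,0,-36,175,-157,20,-1],
    [0,0,-43,210,-189,24,-1],
    [0,0,-50,245,-220,28,-1],
    [0,0,-57,280,-251,32,-1],
    [0,0,-64,315,-283,36,-1],
    [0,0,-71,350,-314,40,-1],
    [0,0,-76,385,-346,50,-1],
    [0,0,-76,420,-377,60,-1],
    [0,0,-76,455,-409,70,-1],
    [0,0,-76,490,-440,80,-1],
    [0,0,-76,520,-467,90,-1],
    [0,0,-76,540,-485,95,-1],
    [0,0,-76,554,-497,100,-1],
    [0,0,-76,554,-497,100,-1],
    [0,0,-76,554,-497,100,-1],
    [0,0,-76,554,-497,100,-1]
  ],
  "force": 10
}}

```text
time_s: 2.1
ee_pos: [555.7, 58.0, 114.2]
ee_rot: [-180.0, 0.0, 90.0]
force: [-0.3, 0.6, -0.6]
gripper_width: 0.4
gripper_force: 0.0
```

>>> {"fn": "carry_out", "kwargs": {
  "commands": [
    [0,0,0,1,0,20,-1],
    [0,0,0,1,0,36,-1],
    [0,0,0,1,0,44,-1],
    [0,0,0,1,0,48,-1],
    [0,0,0,1,0,50,-1],
    [0,0,0,1,0,52,-1],
    [0,0,0,1,0,54,-1],
    [0,0,0,1,0,56,-1],
    [0,0,0,1,0,57,-1],
    [0,0,0,1,0,58,-1],
    [0,0,0,1,0,58,-1]
  ]
}}

```text
time_s: 3.2
ee_pos: [556.8, 60.1, 56.1]
ee_rot: [179.9, 0.0, 90.1]
force: [1.2, -0.3, 2.2]
gripper_width: 0.7
gripper_force: 1.3
```

```bash
python3 - <<'E'
from workcell import *
import cv2
f=grab_frame("scene")[100:260,170:383]; cv2.imwrite("pics/s1.png",cv2.resize(f[:,:,::-1],(800,600),interpolation=cv2.INTER_CUBIC))
s=state();print(s['ee_pos'],s['force'])
E
```

```text
[556.73363473  60.10349291  56.11600364] [ 0.94586009 -0.76876352  2.83900161]
```

View pics/s1.png

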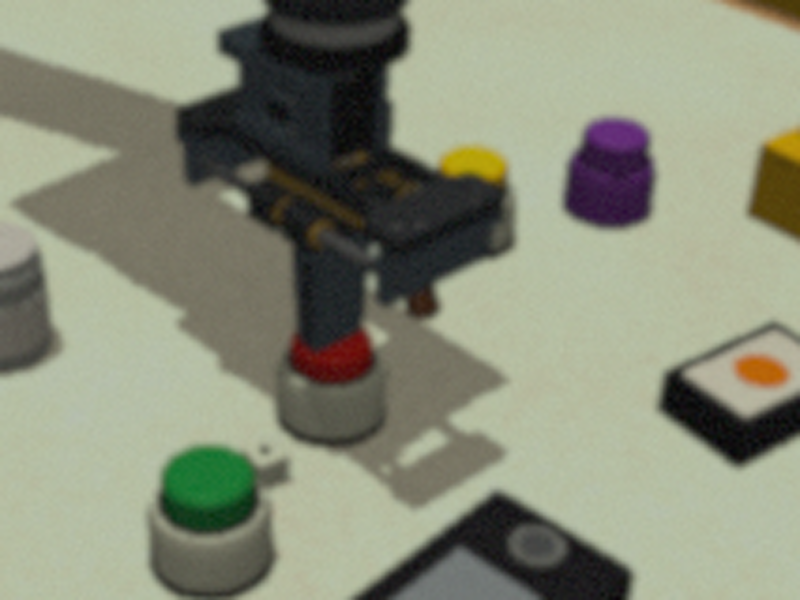

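The fingertips are centred on the red cap (crop about 331,345) and it is sliding at about 3 N. Next I'll press on to the stop.

>>> {"fn": "carry_out", "kwargs": {
  "commands": [
    [0,0,0,0,0,1,-1],
    [0,0,0,0,0,2,-1],
    [0,0,0,0,0,3,-1],
    [0,0,0,0,0,4,-1],
    [0,0,0,0,0,5,-1],
    [0,0,0,0,0,6,-1],
    [0,0,0,0,0,7,-1],
    [0,0,0,0,0,8,-1],
    [0,0,0,0,0,8,-1],
    [0,0,0,0,0,8,-1]
  ]
}}

```text
time_s: 4.25
ee_pos: [556.6, 60.1, 48.3]
ee_rot: [180.0, 0.0, 90.1]
force: [1.5, -1.4, 6.0]
gripper_width: 0.4
gripper_force: 2.7
```

>>> {"fn": "carry_out", "kwargs": {
  "commands": [
    [0,0,0,0,0,1,-1],
    [0,0,0,0,0,1,-1],
    [0,0,0,0,0,1,-1]
  ]
}}

```text
time_s: 4.55
ee_pos: [556.7, 60.2, 47.7]
ee_rot: [179.9, 0.0, 90.1]
force: [0.8, -0.3, 6.8]
gripper_width: 0.4
gripper_force: 3.7
```

>>> {"fn": "carry_out", "kwargs": {
  "commands": [
    [0,0,0,0,0,-5,-1],
    [0,0,0,0,0,-25,-1],
    [0,0,0,0,0,-60,-1],
    [0,0,0,30,-13,-66,-1],
    [0,0,0,70,-30,-66,-1],
    [0,0,0,110,-47,-66,-1],
    [0,0,0,150,-64,-66,-1],
    [0,0,0,180,-77,-66,-1],
    [0,0,0,195,-84,-66,-1],
    [0,0,0,200,-86,-66,-1],
    [0,0,0,200,-86,-66,-1],
    [0,0,0,200,-86,-66,-1],
    [0,0,0,200,-86,-66,-1]
  ]
}}

```text
time_s: 5.85
ee_pos: [470.3, 259.0, 112.8]
ee_rot: [-180.0, 0.0, 90.0]
force: [0.8, 0.7, -0.5]
gripper_width: 0.2
gripper_force: 0.0
```

```bash
python3 - <<'E'
from workcell import *
import cv2
f=grab_frame("scene")[100:260,170:383]; cv2.imwrite("pics/s2.png",cv2.resize(f[:,:,::-1],(800,600),interpolation=cv2.INTER_CUBIC))
s=state();print(s['ee_pos'],s['force'])
E
```

```text
[470.36916003 259.05185147 112.81176428] [0.03819786 0.03680314 0.23393076]
```

View pics/s2.png

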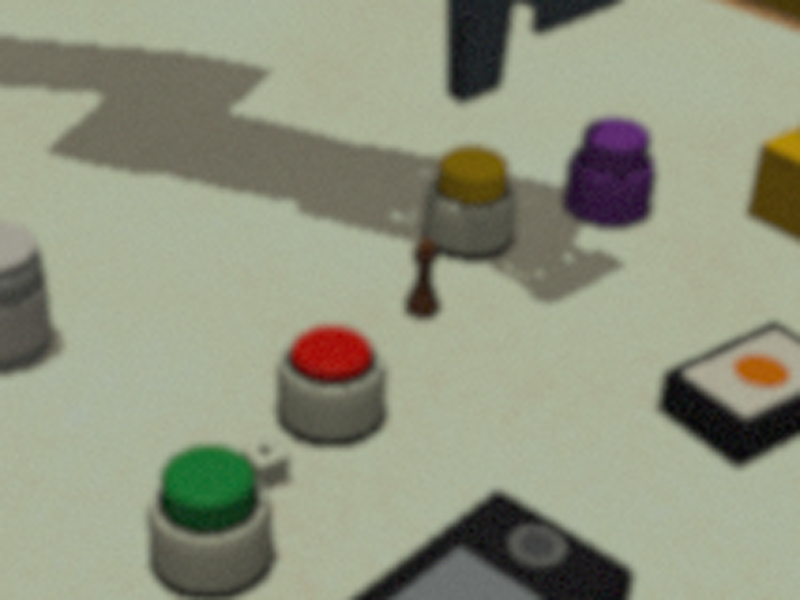

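Red (331,352) is down and its housing hasn't moved. The fingers are over yellow (472,175), so I'll press it the same way.

>>> {"fn": "carry_out", "kwargs": {
  "commands": [
    [0,0,0,1,0,20,-1],
    [0,0,0,1,0,36,-1],
    [0,0,0,1,0,44,-1],
    [0,0,0,1,0,48,-1],
    [0,0,0,1,0,50,-1],
    [0,0,0,1,0,52,-1],
    [0,0,0,1,0,54,-1],
    [0,0,0,1,0,56,-1],
    [0,0,0,1,0,57,-1],
    [0,0,0,1,0,58,-1],
    [0,0,0,1,0,59,-1],
    [0,0,0,1,0,60,-1],
    [0,0,0,1,0,61,-1],
    [0,0,0,1,0,62,-1],
    [0,0,0,1,0,63,-1],
    [0,0,0,1,0,64,-1],
    [0,0,0,1,0,65,-1],
    [0,0,0,1,0,66,-1],
    [0,0,0,1,0,66,-1],
    [0,0,0,1,0,66,-1]
  ]
}}

```text
time_s: 7.9
ee_pos: [470.4, 261.1, 47.6]
ee_rot: [179.9, -0.0, 90.1]
force: [1.7, -1.4, 8.0]
gripper_width: 0.6
gripper_force: 3.7
```

>>> {"fn": "carry_out", "kwargs": {
  "commands": [
    [0,0,0,0,0,-5,-1],
    [0,0,0,0,0,-25,-1],
    [0,0,0,0,0,-60,-1],
    [0,0,0,-20,1,-66,-1],
    [0,0,0,-60,2,-66,-1],
    [0,0,0,-100,3,-66,-1],
    [0,0,0,-140,4,-66,-1],
    [0,0,0,-180,5,-66,-1],
    [0,0,0,-220,7,-66,-1],
    [0,0,0,-260,8,-66,-1],
    [0,0,0,-300,9,-66,-1],
    [0,0,0,-340,10,-66,-1],
    [0,0,0,-380,12,-66,-1],
    [0,0,0,-420,13,-66,-1],
    [0,0,0,-460,14,-66,-1],
    [0,0,0,-490,15,-66,-1],
    [0,0,0,-508,16,-66,-1],
    [0,0,0,-515,16,-66,-1],
    [0,0,0,-515,16,-66,-1],
    [0,0,0,-515,16,-66,-1]
  ]
}}

```text
time_s: 9.9
ee_pos: [486.5, -252.6, 112.7]
ee_rot: [-179.9, -0.1, 90.1]
force: [0.7, -0.0, -0.2]
gripper_width: 0.3
gripper_force: 0.0
```

```bash
python3 - <<'E'
from workcell import *
import cv2
f=grab_frame("scene"); cv2.imwrite("pics/s3.png",cv2.resize(f[:,:,::-1],(800,600),interpolation=cv2.INTER_CUBIC))
s=state();print(s['ee_pos'],s['force'])
E
```

```text
[ 486.61399149 -252.49607817  112.84026546] [-0.45772651 -0.34027827  0.18453912]
```

View pics/s3.png

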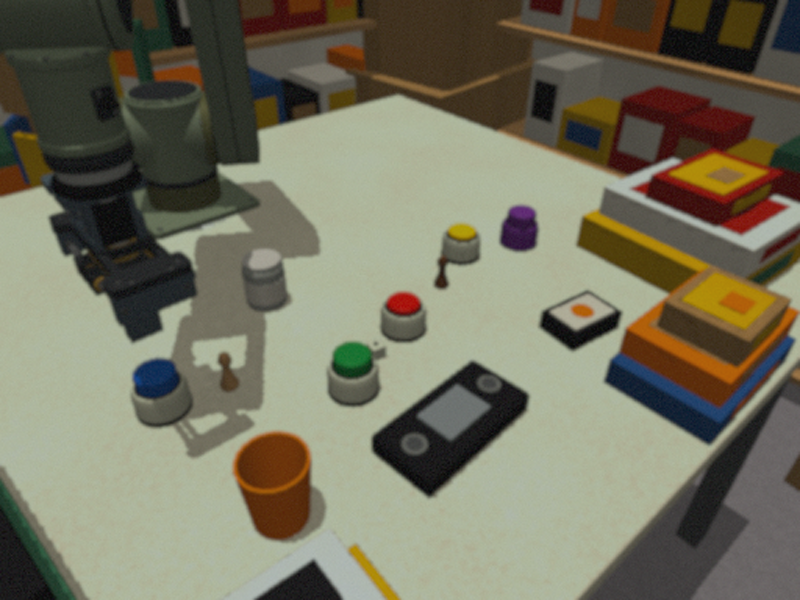

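Yellow (462,234) and red are down and nothing else has moved. Next is blue (156,376).

>>> {"fn": "carry_out", "kwargs": {
  "commands": [
    [0,0,0,-2,0,20,-1],
    [0,0,0,-2,0,36,-1],
    [0,0,0,-2,0,44,-1],
    [0,0,0,-2,0,48,-1],
    [0,0,0,-2,0,50,-1],
    [0,0,0,-2,0,52,-1],
    [0,0,0,-2,0,54,-1],
    [0,0,0,-2,0,56,-1],
    [0,0,0,-2,0,57,-1],
    [0,0,0,-2,0,58,-1],
    [0,0,0,-2,0,59,-1],
    [0,0,0,-2,0,60,-1],
    [0,0,0,-2,0,61,-1],
    [0,0,0,-2,0,62,-1],
    [0,0,0,-2,0,63,-1],
    [0,0,0,-2,0,64,-1],
    [0,0,0,-2,0,65,-1],
    [0,0,0,-2,0,66,-1],
    [0,0,0,-2,0,66,-1],
    [0,0,0,-2,0,66,-1]
  ]
}}

```text
time_s: 11.95
ee_pos: [487.2, -256.1, 47.6]
ee_rot: [179.9, 0.0, 90.1]
force: [1.5, 2.0, 7.3]
gripper_width: 0.8
gripper_force: 3.7
```

>>> {"fn": "carry_out", "kwargs": {
  "commands": [
    [0,0,0,0,0,-5,-1],
    [0,0,0,0,0,-25,-1],
    [0,0,0,0,0,-60,-1],
    [0,0,0,0,0,-100,-1],
    [0,0,0,0,-10,-130,-1],
    [0,0,0,0,-30,-150,-1],
    [0,0,0,0,-50,-150,-1],
    [0,0,0,0,-60,-150,-1],
    [0,0,0,0,-60,-150,-1],
    [0,0,0,0,-60,-150,-1]
  ]
}}

```text
time_s: 12.95
ee_pos: [426.8, -256.1, 196.3]
ee_rot: [-180.0, -0.0, 90.1]
force: [0.3, -0.0, 0.3]
gripper_width: 0.5
gripper_force: 0.0
```

```bash
python3 - <<'E'
from workcell import *
import cv2
f=grab_frame("scene"); cv2.imwrite("pics/s4.png",cv2.resize(f[:,:,::-1],(800,600),interpolation=cv2.INTER_CUBIC))
s=state();print(s['ee_pos'],s['force'])
E
```

```text
[ 427.12174593 -256.11213649  196.30845592] [ 0.85133041 -0.10628644  0.14021972]
```

View pics/s4.png

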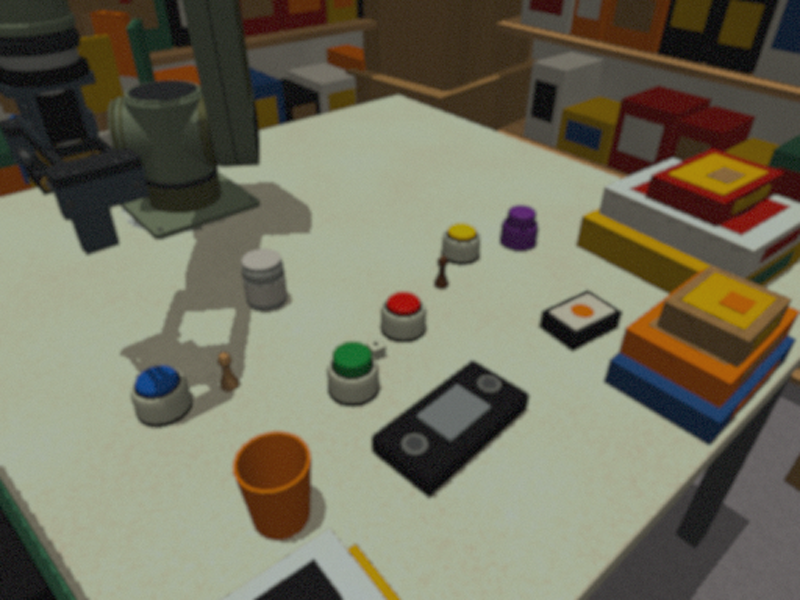

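Red (404,303), yellow (462,234) and blue (157,381) are down. Green (352,358) is still up, and nothing else has moved.

```bash
python3 -c "
from workcell import workorder
print(workorder.job_done())"
```

```text
the job is handed in; nothing more can be done
None
```

I pressed the red, yellow and blue buzzers down to their stops in that order, with wrist-force readings of at most about 8 N. Green is still up, the last picture shows nothing else moved, and I handed the job in at about 13 s.

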